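Heft two damper cartridges and present the loaded one

TASK

One of the two damper cartridges on the cork board still has its metal core inside and is clearly heavier; size tells nothing. Lift the shorter one clear of the board to feel its weight and stand it back on the board, then lift the taller one; finally hold whichever is heavier upright above the middle of the tray, its underside 10 to 15 cm above the bench, with the other one left standing on the board. Keep both upright throughout, do not disturb the things around, and finish while still holding the heavier one there: do not put it down.

Things in the scene. Friction and masses are not known exactly. Their poses are not given: they have to be found in the camera images.
- board: thin rectangular board fixed to the bench, cork face on an aluminium plate, 100 mm (its x) by 200 mm (its y), 8 mm thick; origin at the centre of its underside, z up, so its top is 8 mm above the origin. The two cartridges stand on it, about 120 mm apart along its y, one in either half, sides at random
- short_damper: the shorter damper cartridge: plain closed aluminium cylinder, 40 mm diameter, 60 mm tall in all (the top 4 mm is a narrower boss of 22 mm diameter), standing upright; origin at the centre of its underside, z up along its axis. Loose core inside (it may shift 2 to 3 mm): either a heavy metal core or a light plastic dummy, at random; whole weight 0.15 to 0.65 kg
- tall_damper: the taller damper cartridge: same plain closed aluminium cylinder of 40 mm diameter but 80 mm tall in all (top 4 mm a boss of 22 mm diameter), standing upright; origin at the centre of its underside, z up along its axis. Contains the core that the shorter one does not; the heavier of the two outweighs the other by at least 0.1 kg
- tray: dark open sheet-metal tray fixed to the bench, 89 mm (its x) by 159 mm (its y), rim 45 mm high; origin at the centre of its underside, z up
- drill_chuck: bystander: drill chuck standing on its back, 40 mm diameter, 50 mm tall, behind the tray and board; origin at the centre of its underside
- wood_block: bystander: wood block 48 x 68 x 22 mm behind the tray; origin at the centre of its underside
- steel_block: bystander: dark steel block 40 x 62 x 26 mm, left of the board; origin at the centre of its underside
- oil_bottle: bystander: dark squeeze bottle with spout, 64 mm diameter, 203 mm tall, left of the board; origin at the centre of its underside

How it is judged:
By the outcome, as a careful person would: the job done as asked, in the order asked, and still so for the second after the job is handed in, while the arm keeps its last pose, push and grip.
It also fails if it takes over 64 s, if anything falls off the work surface, if the arm or the gripper's body presses on something with over 40 N, if the wrist force passes 120 N, or if a joint passes its speed limit or range.

ROBOT

A 6-joint arm with a two-finger parallel gripper is mounted at the origin on a cart in front of the work surface, level with it; the furniture and walls round the work are solid. World frame = base frame: x ahead of the robot, y to its left, z up, the work surface at z = 0. Lengths are in m, angles in rad, forces in N, time in s.
With the tool pointing down it reaches from about 0.3 to 0.775 m from the base axis. Payload 14.6 kg.
Tool frame: the origin (TCP) lies at the centre of the arm's flange, where the gripper is bolted on; the fingertips stand 199 mm ahead of it and the grasp point (between the pads) lies 180 mm ahead of it; z points along the fingers, y is the line along which they close (so a half turn about z gives the same grasp; the last joint's range is limited). The gripper opens to 94 mm and grips with 3 to 60 N. Pads are 16 mm wide; open, the fingers measure 119 mm over their backs; the gripper's body (75 mm by 177 mm) begins 78 mm behind the grasp point.
Start: joints at [-1.374, 0.3, 1.521, -0, 1.321, -0.067], TCP at [0.143, -0.531, 0.405] pointing down, gripper open.
Joint ranges: [-3.03, 3.03], [-0.79, 2.21], [0.23, 2.52], [-1.04, 4.18], [0, 3.07], [-2.55, 2.55]. Speed limits (rad/s): [2.22, 2.22, 2.57, 3.14, 3.14, 3.14].

INTERFACE

Orientations are given as [roll, pitch, yaw] about the fixed x, y, z axes, in that order (R = Rz(yaw) Ry(pitch) Rx(roll)).
In Python, from station import ctrl gives the robot as it stands. The module is installed in compiled form; this text tells all that it offers.
- The arm moves only by the tool servo_tool, never from a script. Its argument "motion" is a list of rows, each a list of 5 numbers: the closure, from 0 (fully open) to 1 (shut), then the shift along the world's x, y, z in cm, then the turn about the world's z in degrees. A call has 1 to 20 rows; each row is the pose to reach, as a shift and turn from the pose commanded when the call began; what a row does not reach only later rows make up. A row lasts 1/8 s, in which the tool goes at most 62.5 mm and 10.7 degrees, less where a joint would pass 70% of its speed; a pose out of reach is approached as far as the arm can. A call with a gripper value outside its range is refused whole. The fingers move at their own pace and stop on an object; "squeeze" is the grip in N (left out, the last holds). Time passes only in rows, so rows that repeat a pose let the fingers close. It gives the time, the measured TCP pose, the force, the opening and the grip force at its end, in the units of the state.
- ctrl.get_obs(): the state, without advancing time (a new reading comes with each control period).
- ctrl.camera(name): name is "side" or "top" or "wrist"; returns a dict with "image" (384x512x3 uint8, red, green, blue), "fx", "fy", "cx", "cy" (pixels), "camera_from_world" (4x4, takes a point from world to camera coordinates); the wrist camera has in their place "hand_eye" (4x4, takes a point from camera to tool coordinates, whose origin is the TCP and whose axes are the flange's). Camera axes: x right, y up, looking along -z (the intrinsics and any distortion apply to the point x, -y, -z); pixel columns grow to the right and rows downward; lengths in m; the calibration is good to about 2 mm. A picture is of the moment at which its call begins: read the wrist's pose just before it. There is no depth.
- ctrl.hand_in(): hands the job in; it is judged then, once.
The state is a dict: "time_s": time; "qpos": joint angles; "joint_vel": joint speeds; "tau": joint torques, N m; "ee_pos": TCP position; "eef_rot": TCP orientation; "force": force on the tool from outside, world axes, zero at the start; "moment": the same for the moment, N m; "grip_width": finger opening in m; "grip_force": force on a finger pad.
Only numpy, scipy, OpenCV 4.12 (cv2) and the standard library are available. Lean on these libraries where they do the work, as an engineer would, in place of code of your own. Each camera call takes 0.05 s, during which the arm holds its last target. There are 200 camera calls.

## Working session

There is one attempt and no reset: what is moved stays moved. The work goes in short steps, Python scripts to look and compute and a tool call to move; the robot and the scene stay as the last step left them, time stands still between calls to the robot, and variables do not carry over. Pictures are saved under pics/ and viewed, at most 10 in all, crops included, and the job is handed in when it is done.

Besides the shell and the picture viewer there is one more tool, called after "Emit:" in YAML: its name, and indented under it one key for each argument. servo_tool: Moves the arm, as the interface text tells. Its arguments: {"type":"object","properties":{"motion":{"type":"array","items":{"type":"array","items":{"type":"number"}}},"squeeze":{"type":"number"}},"required":["motion"]}

```bash
mkdir -p pics; python3 - <<'E'
from station import ctrl
import cv2,numpy as np
o=ctrl.get_obs();print(o)
a=[]
for n in("top","side"):
    c=ctrl.camera(n);cv2.imwrite(f"pics/{n}0.png",c["image"][:,:,::-1]);print(n,{k:v for k,v in c.items() if k!="image"})
E
```

```text
{'time_s': 0.0, 'qpos': array([-1.37360233e+00,  3.00463745e-01,  1.52159969e+00, -8.47089581e-06,
        1.32066771e+00, -6.65881310e-02]), 'joint_vel': array([ 0.00089137,  0.00037515, -0.00060626, -0.00129929,  0.00139527,
       -0.00184546]), 'tau': array([-5.47925611e-04, -5.31816208e+01, -3.52740633e+01,  7.08180713e-02,
        2.44169187e-02, -1.19804149e-04]), 'ee_pos': array([ 0.14339939, -0.53093984,  0.40408235]), 'eef_rot': array([-3.14045614e+00, -6.75673602e-05,  2.63784187e-01]), 'force': array([ 0.31143874, -0.22842066,  0.56384421]), 'moment': array([ 0.00553671,  0.00553485, -0.00673989]), 'grip_force': 0.0, 'grip_width': 0.09431667714762319}
top {'fx': 487.5125794358552, 'fy': 487.5125794358552, 'cx': 261.42927070707066, 'cy': 191.25410834069004, 'camera_from_world': array([[-1.15365841e-02, -9.99932700e-01, -1.22570618e-03,
         1.20677084e-01],
       [ 9.74731950e-01, -1.15192836e-02,  2.23080551e-01,
        -6.22083240e-01],
       [-2.23079657e-01,  1.37885256e-03,  9.74799244e-01,
        -1.50682515e+00],
       [ 0.00000000e+00,  0.00000000e+00,  0.00000000e+00,
         1.00000000e+00]])}
side {'fx': 433.10236966283423, 'fy': 433.10236966283423, 'cx': 248.48018988483804, 'cy': 195.37858620861607, 'camera_from_world': array([[ 0.73912152,  0.67356136,  0.00380425, -0.52858257],
       [-0.54889083,  0.59902359,  0.58300052,  0.25263493],
       [ 0.39040778, -0.43299635,  0.81246288, -1.44022167],
       [ 0.        ,  0.        ,  0.        ,  1.        ]])}
```

View pics/top0.png

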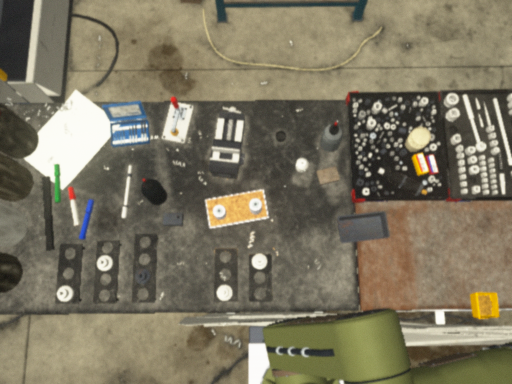

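View pics/side0.png

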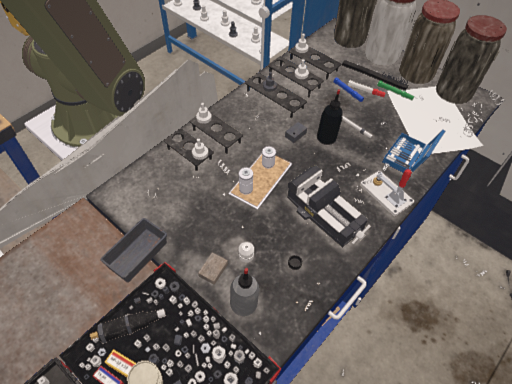

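The top view shows the cork board near (237,209) with cartridges at about (219,211) and (255,204), and the tray near (363,227). In the side view the cartridges are at about (268,157) and (246,180).

```bash
cat > h.py <<'E'
import numpy as np,cv2
def ray(c,u,v):
    M=np.array(c["camera_from_world"]);R=M[:3,:3];t=M[:3,3]
    d=np.array([(u-c["cx"])/c["fx"],-(v-c["cy"])/c["fy"],-1.])
    return -R.T@t,R.T@d
def plane(c,u,v,z):
    o,d=ray(c,u,v);return o+d*(z-o[2])/d[2]
def proj(c,p):
    M=np.array(c["camera_from_world"]);q=M[:3,:3]@p+M[:3,3]
    return c["cx"]+c["fx"]*q[0]/-q[2],c["cy"]-c["fy"]*q[1]/-q[2]
E
python3 - <<'E'
from station import ctrl
from h import *
c=ctrl.camera("top");s=ctrl.camera("side")
hsv=cv2.cvtColor(c["image"],cv2.COLOR_RGB2HSV)
m=cv2.inRange(hsv,(8,90,120),(25,255,255));m[:180]=0;m[235:]=0;m[:,:190]=0;m[:,285:]=0
pts=np.argwhere(m)[:,::-1].astype(np.float32)
w=np.array([plane(c,u,v,.008)[:2] for u,v in pts],np.float32)
print("board",cv2.minAreaRect(w))
# tray: print corners by guess
for n,uv in dict(tl=(338,218),tr=(384,211),br=(389,237),bl=(343,242)).items(): print(n,plane(c,*uv,.045).round(3))
for (u,v) in((219,211),(255,204)):
    for z in (.068,.088):
        p=plane(c,u,v,z);print(u,z,p.round(3),"side pix",np.round(proj(s,p),1))
for n,uv,z in(("block",(173,218),.026),("chuck",(302,164),.05),("wood",(329,175),.022),("cart",(226,291),.05),("cart2",(261,261),.05)):print(n,plane(c,*uv,z).round(3))
A=cv2.resize(c["image"][180:310,195:400],None,fx=3.5,fy=3.5,interpolation=2)
B=cv2.resize(s["image"][125:215,210:310],None,fx=6,fy=6,interpolation=2)[:,:,::-1]
cv2.imwrite("pics/c1.png",A[:,:,::-1]);cv2.imwrite("pics/c2.png",B)
E
```

```text
board ((0.5817170739173889, 0.19808802008628845), (0.08923739939928055, 0.1879364252090454), 9.587603569030762)
tl [ 0.537 -0.134  0.045]
tr [ 0.559 -0.285  0.045]
br [ 0.473 -0.295  0.045]
bl [ 0.459 -0.147  0.045]
219 0.068 [0.561 0.25  0.068] side pix [267.  149.7]
219 0.088 [0.557 0.249 0.088] side pix [265.9 144.7]
255 0.068 [0.582 0.135 0.068] side pix [245.8 176.4]
255 0.088 [0.578 0.134 0.088] side pix [244.7 171.2]
block [0.547 0.405 0.026]
chuck [ 0.719 -0.022  0.05 ]
wood [ 0.688 -0.114  0.022]
cart [0.309 0.228 0.05 ]
cart2 [0.401 0.117 0.05 ]
```

View pics/c1.png

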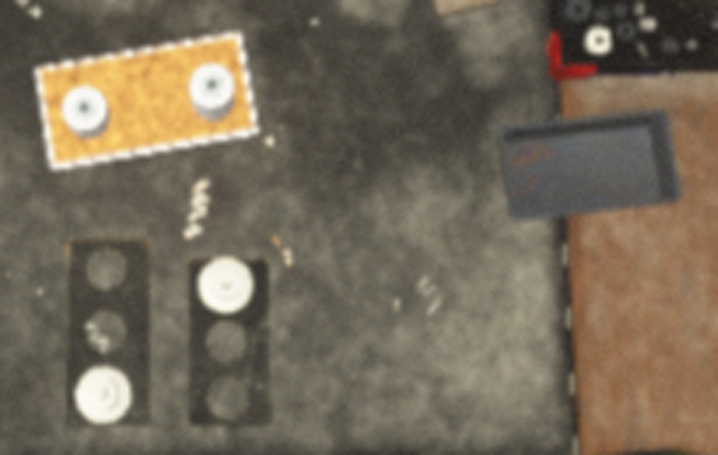

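View pics/c2.png

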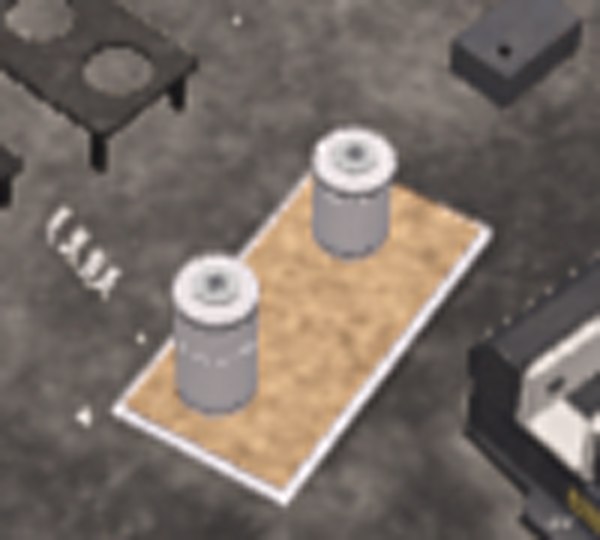

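The crops show that the short one is on the left (+y), about (0.561, 0.250). The tall one is on the right, about (0.577, 0.133). The tray centre is about (0.507, -0.215). I'll hover over the short one, with the fingers closing across the board.

Emit:
servo_tool:
  motion:
    - [0,41.8,78.1,0,83]
    - [0,41.8,78.1,0,83]
    - [0,41.8,78.1,0,83]
    - [0,41.8,78.1,0,83]
    - [0,41.8,78.1,0,83]
    - [0,41.8,78.1,0,83]
    - [0,41.8,78.1,0,83]
    - [0,41.8,78.1,0,83]
    - [0,41.8,78.1,0,83]
    - [0,41.8,78.1,0,83]
    - [0,41.8,78.1,0,83]
    - [0,41.8,78.1,0,83]
    - [0,41.8,78.1,0,83]
    - [0,41.8,78.1,0,83]
    - [0,41.8,78.1,0,83]
    - [0,41.8,78.1,0,83]
    - [0,41.8,78.1,0,83]
    - [0,41.8,78.1,0,83]
  squeeze: 20

```text
time_s: 2.45
ee_pos: [0.5612, 0.2489, 0.4053]
eef_rot: [3.141, -0.0, 1.711]
force: [0.2, -1.3, 0.1]
grip_width: 0.0939
grip_force: 0.0
```

```bash
cat > w.py <<'E'
from station import ctrl
from h import *
from scipy.spatial.transform import Rotation as Ro
def wrist(fn):
    o=ctrl.get_obs();w=ctrl.camera("wrist")
    T=np.eye(4);T[:3,:3]=Ro.from_euler("xyz",o["eef_rot"]).as_matrix();T[:3,3]=o["ee_pos"]
    w["camera_from_world"]=np.linalg.inv(T@w["hand_eye"])
    print({k:np.round(o[k],4).tolist() for k in("time_s","ee_pos","eef_rot","force","grip_width","qpos")})
    cv2.imwrite(fn,w["image"][:,:,::-1]);return w
E
python3 - <<'E'
from w import *
w=wrist("pics/w1.png")
print({k:v for k,v in w.items() if k!="image"})
print([np.round(proj(w,np.array(p)),1) for p in((.561,.25,.068),(.577,.133,.088))])
E
```

```text
{'time_s': 2.45, 'ee_pos': [0.5612, 0.2489, 0.4053], 'eef_rot': [3.1409, -0.0001, 1.7112], 'force': [0.2253, -1.312, 0.1085], 'grip_width': 0.0939, 'qpos': [0.3579, 0.4434, 1.3244, -0.0, 1.3731, 0.2175]}
{'fx': 333.9677824777612, 'fy': 333.9677824777612, 'cx': 260.0441492569315, 'cy': 189.0669131495875, 'hand_eye': array([[-3.04929885e-04,  9.64380971e-01,  2.64517011e-01,
         7.64585591e-02],
       [ 9.99999138e-01,  6.31830378e-04, -1.15075991e-03,
        -1.95966192e-03],
       [-1.27690084e-03,  2.64516432e-01, -9.64380333e-01,
         2.00912763e-02],
       [ 0.00000000e+00,  0.00000000e+00,  0.00000000e+00,
         1.00000000e+00]]), 'camera_from_world': array([[ 0.99020725,  0.13959141,  0.00195871, -0.58925796],
       [-0.13411131,  0.95504349, -0.2643976 , -0.13438706],
       [-0.03877829,  0.26154574,  0.96441178, -0.43503265],
       [ 0.        ,  0.        ,  0.        ,  1.        ]])}
[array([261.4, 177.6]), array([260.9, 295.9])]
```

View pics/w1.png

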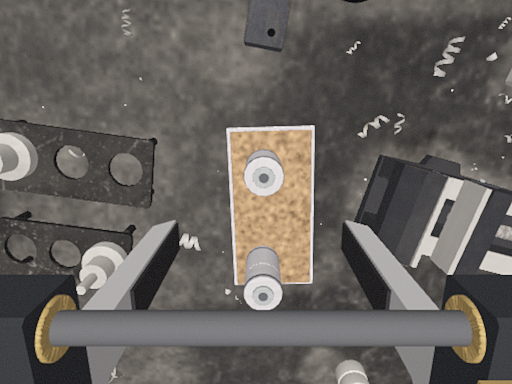

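The wrist view shows the short boss at (263,178) and the tall one at (263,296). Both are about 2 mm further in +x than estimated: short ≈ (0.563, 0.249), tall ≈ (0.579, 0.133). Next I'll descend on the short one.

Emit:
servo_tool:
  motion:
    - [0.25,0.2,0,-6,0]
    - [0.25,0.2,0,-12,0]
    - [0.25,0.2,0,-14.5,0]
    - [0.25,0.2,0,-16.5,0]
    - [0.25,0.2,0,-17.5,0]
    - [0.25,0.2,0,-17.5,0]
    - [0.25,0.2,0,-17.5,0]
    - [0.25,0.2,0,-17.5,0]

```text
time_s: 3.5
ee_pos: [0.5635, 0.2501, 0.2305]
eef_rot: [3.14, -0.0, 1.712]
force: [-0.1, -0.7, -0.8]
grip_width: 0.0705
grip_force: 0.0
```

Emit:
servo_tool:
  motion:
    - [0.8,0,0,0,0]
    - [0.8,0,0,0,0]
    - [0.8,0,0,0,0]
    - [0.8,0,0,0,0]
    - [0.8,0,0,0,0]
    - [0.8,0,0,0,0]
    - [0.8,0,0,0,0]
    - [0.8,0,0,0,0]
  squeeze: 30

```text
time_s: 4.5
ee_pos: [0.5635, 0.2501, 0.2298]
eef_rot: [3.141, -0.0, 1.712]
force: [3.1, 0.5, 0.7]
grip_width: 0.0396
grip_force: 30.0
```

Emit:
servo_tool:
  motion:
    - [0.8,0,0,0.5,0]
    - [0.8,0,0,1.5,0]
    - [0.8,0,0,3,0]
    - [0.8,0,0,4.5,0]
    - [0.8,0,0,5,0]
    - [0.8,0,0,5,0]
    - [0.8,0,0,5,0]
    - [0.8,0,0,5,0]
    - [0.8,0,0,5,0]
    - [0.8,0,0,5,0]
    - [0.8,0,0,5,0]
    - [0.8,0,0,5,0]

```text
time_s: 6.0
ee_pos: [0.5634, 0.25, 0.2796]
eef_rot: [-3.142, 0.0, 1.712]
force: [-0.3, 0.8, -4.5]
grip_width: 0.0397
grip_force: 30.0
```

```bash
cat > f.py <<'E'
from station import ctrl
import numpy as np
F=[];M=[]
for i in range(10):
    ctrl.camera("top");o=ctrl.get_obs();F.append(o["force"]);M.append(o["moment"])
print(np.mean(F,0).round(2),np.std(F,0).round(2),np.mean(M,0).round(3),o["tau"].round(2),o["grip_width"],o["time_s"])
E
python3 f.py; python3 -c "
from w import *
wrist('pics/w2.png')
s=ctrl.camera('side');cv2.imwrite('pics/s2.png',cv2.resize(s['image'][90:230,190:350],None,fx=4,fy=4)[:,:,::-1])"
```

```text
[ 0.06 -0.04 -4.58] [0.59 0.46 0.42] [-0.045 -0.082 -0.003] [  0.   -67.76 -34.15   0.07  -0.     0.  ] 0.03989307775741786 6.5
{'time_s': 6.5, 'ee_pos': [0.5634, 0.25, 0.2797], 'eef_rot': [3.1416, 0.0, 1.7124], 'force': [-0.7036, -0.3757, -4.4377], 'grip_width': 0.0399, 'qpos': [0.3583, 0.5674, 1.444, -0.0, 1.1302, 0.2167]}
```

View pics/s2.png

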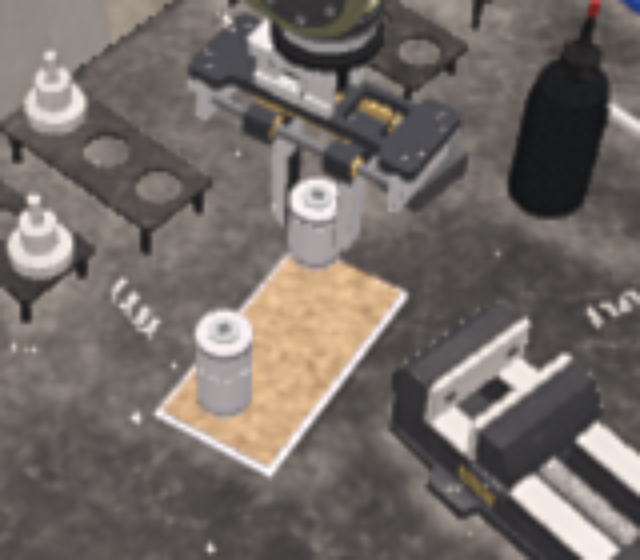

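The side view shows the short one upright and clear of the board, weighing about 4.6 N. I'll set it back in place.

Emit:
servo_tool:
  motion:
    - [0.8,0,0,-1.5,0]
    - [0.8,0,0,-3,0]
    - [0.8,0,0,-4,0]
    - [0.8,0,0,-4.5,0]
    - [0.8,0,0,-4.7,0]
    - [0.8,0,0,-4.9,0]
    - [0.8,0,0,-5,0]
    - [0.8,0,0,-5,0]
    - [0.8,0,0,-5,0]
    - [0.8,0,0,-5,0]

```text
time_s: 7.85
ee_pos: [0.5634, 0.25, 0.2299]
eef_rot: [3.141, -0.0, 1.712]
force: [0.3, 0.5, -3.6]
grip_width: 0.0401
grip_force: 30.0
```

Emit:
servo_tool:
  motion:
    - [0.8,0,0,-0.05,0]
    - [0.8,0,0,-0.1,0]
    - [0.8,0,0,-0.1,0]
    - [0.8,0,0,-0.1,0]

```text
time_s: 8.35
ee_pos: [0.5635, 0.25, 0.2297]
eef_rot: [3.141, -0.0, 1.712]
force: [-4.5, -2.1, 8.5]
grip_width: 0.0398
grip_force: 30.0
```

Emit:
servo_tool:
  motion:
    - [0.25,0,0,0,0]
    - [0.25,0,0,0,0]
    - [0.25,0,0,0,0]
    - [0.25,0,0,0,0]
    - [0.25,0,0,0,0]
    - [0.25,0,0,0,0]

```text
time_s: 9.1
ee_pos: [0.5634, 0.25, 0.2286]
eef_rot: [3.142, -0.0, 1.712]
force: [0.2, 0.9, 0.6]
grip_width: 0.0704
grip_force: 0.0
```

Emit:
servo_tool:
  motion:
    - [0.25,0,0,3,0]
    - [0.25,0,0,8,0]
    - [0.25,0,0,11,0]
    - [0.25,1.6,-6,11,0]
    - [0.25,1.6,-11.6,11,0]
    - [0.25,1.6,-11.6,11,0]
    - [0.25,1.6,-11.6,11,0]
    - [0.25,1.6,-11.6,11,0]

```text
time_s: 10.1
ee_pos: [0.5793, 0.1351, 0.3386]
eef_rot: [-3.142, -0.0, 1.714]
force: [0.5, 0.3, 0.3]
grip_width: 0.0709
grip_force: 0.0
```

```bash
python3 f.py; python3 -c "
from w import *
wrist('pics/w3.png')
s=ctrl.camera('side');cv2.imwrite('pics/s3.png',cv2.resize(s['image'][90:230,190:350],None,fx=4,fy=4)[:,:,::-1])"
```

```text
[ 0.07 -0.03  0.08] [0.55 0.39 0.51] [-0.033 -0.101 -0.012] [ 8.000e-02 -6.055e+01 -3.387e+01  7.000e-02  1.000e-02  0.000e+00] 0.07026997368512992 10.6
{'time_s': 10.6, 'ee_pos': [0.5794, 0.1341, 0.3386], 'eef_rot': [-3.1416, -0.0, 1.7125], 'force': [0.0732, -0.2338, 0.2932], 'grip_width': 0.0703, 'qpos': [0.1659, 0.4571, 1.4635, 0.0, 1.221, 0.0241]}
```

View pics/w3.png

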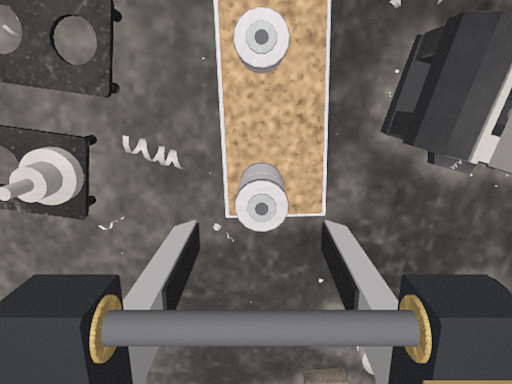

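View pics/s3.png

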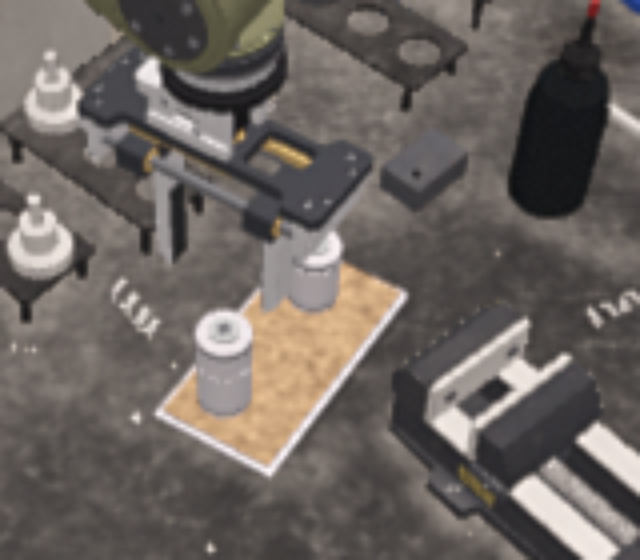

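The short one stands upright on the board again, at (262,36) in the wrist view. The tall boss is at (262,209), centred on the finger axis. I'll grasp the tall one.

Emit:
servo_tool:
  motion:
    - [0.25,0,-0.1,-5,0]
    - [0.25,0,-0.1,-8,0]
    - [0.25,0,-0.1,-9.9,0]
    - [0.25,0,-0.1,-9.9,0]
    - [0.25,0,-0.1,-9.9,0]
    - [0.8,0,-0.1,-9.9,0]
    - [0.8,0,-0.1,-9.9,0]
    - [0.8,0,-0.1,-9.9,0]
    - [0.8,0,-0.1,-9.9,0]
    - [0.8,0,-0.1,-9.9,0]
    - [0.8,0,-0.1,-9.9,0]
    - [0.8,0,-0.1,-9.9,0]

```text
time_s: 12.2
ee_pos: [0.5795, 0.1331, 0.2399]
eef_rot: [3.141, -0.0, 1.712]
force: [1.2, 0.1, 4.4]
grip_width: 0.0397
grip_force: 30.0
```

Emit:
servo_tool:
  motion:
    - [0.8,0,0,0.5,0]
    - [0.8,0,0,1.5,0]
    - [0.8,0,0,3,0]
    - [0.8,0,0,4.5,0]
    - [0.8,0,0,5,0]
    - [0.8,0,0,5,0]
    - [0.8,0,0,5,0]
    - [0.8,0,0,5,0]
    - [0.8,0,0,5,0]
    - [0.8,0,0,5,0]

```text
time_s: 13.45
ee_pos: [0.5794, 0.133, 0.2895]
eef_rot: [-3.141, 0.0, 1.712]
force: [0.0, -0.5, -1.4]
grip_width: 0.0397
grip_force: 30.0
```

```bash
python3 f.py
```

```text
[-0.22  0.06 -1.93] [0.42 0.39 0.71] [-0.045 -0.084 -0.019] [ 0.000e+00 -6.299e+01 -3.298e+01  7.000e-02  1.000e-02  0.000e+00] 0.03967683464846338 13.95
```

The tall one weighs about 2 N against about 4.6 N for the short one, so the short one is heavier. I'll put the tall one back.

Emit:
servo_tool:
  motion:
    - [0.8,0,0,-1.5,0]
    - [0.8,0,0,-3,0]
    - [0.8,0,0,-4,0]
    - [0.8,0,0,-4.5,0]
    - [0.8,0,0,-4.7,0]
    - [0.8,0,0,-4.9,0]
    - [0.8,0,0,-5,0]
    - [0.8,0,0,-5,0]
    - [0.8,0,0,-5,0]
    - [0.8,0,0,-5,0]

```text
time_s: 15.2
ee_pos: [0.5795, 0.1331, 0.2399]
eef_rot: [3.141, -0.0, 1.712]
force: [-0.0, -0.5, 1.5]
grip_width: 0.0398
grip_force: 30.0
```

Emit:
servo_tool:
  motion:
    - [0.8,0,0,-0.03,0]
    - [0.8,0,0,-0.05,0]
    - [0.8,0,0,-0.05,0]
    - [0.25,0,0,-0.05,0]
    - [0.25,0,0,-0.05,0]
    - [0.25,0,0,-0.05,0]
    - [0.25,0,0,-0.05,0]
    - [0.25,0,0,-0.05,0]
    - [0.25,0,0,-0.05,0]

```text
time_s: 16.32
ee_pos: [0.5794, 0.1331, 0.2391]
eef_rot: [-3.142, 0.0, 1.712]
force: [-0.7, 0.1, 0.0]
grip_width: 0.0704
grip_force: 0.0
```

Emit:
servo_tool:
  motion:
    - [0.25,0,0,3,0]
    - [0.25,0,0,7,0]
    - [0.25,0,0,10,0]
    - [0.25,-1.6,5.7,10,0]
    - [0.25,-1.6,11.6,10,0]
    - [0.25,-1.6,11.6,10,0]
    - [0.25,-1.6,11.6,10,0]
    - [0.25,-1.6,11.6,10,0]

```text
time_s: 17.32
ee_pos: [0.5637, 0.2479, 0.3392]
eef_rot: [-3.141, 0.0, 1.711]
force: [-0.2, 0.1, 0.3]
grip_width: 0.0703
grip_force: 0.0
```

```bash
python3 -c "
from w import *
w=wrist('pics/w4.png');im=w['image']
s=ctrl.camera('side');B=cv2.resize(s['image'][100:230,190:350],None,fx=2.5,fy=2.5)
cv2.imwrite('pics/ws4.png',np.hstack([im[:325,100:480],B])[:,:,::-1])
print(proj(w,np.array([.5635,.25,.068])),proj(w,np.array([.5795,.133,.088])))"
```

```text
{'time_s': 17.325, 'ee_pos': [0.5637, 0.2479, 0.3392], 'eef_rot': [-3.1415, 0.0001, 1.711], 'force': [-0.248, 0.0891, 0.32], 'grip_width': 0.0703, 'qpos': [0.3549, 0.5018, 1.396, -0.0001, 1.2439, 0.2146]}
(np.float64(262.35027359631556), np.float64(195.7612853738892)) (np.float64(261.69790040200274), np.float64(340.8549495594346))
```

View pics/ws4.png

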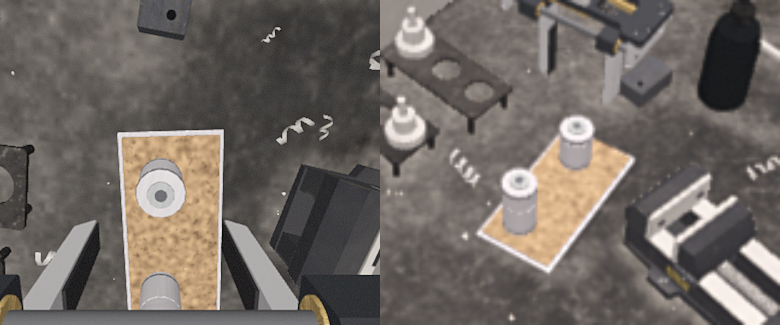

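Both are standing, and the short boss at (261,196) matches the predicted pixel. I'll grasp the short one again and raise it.

Emit:
servo_tool:
  motion:
    - [0.25,0,0,-5,0]
    - [0.25,0,0,-9,0]
    - [0.25,0,0,-10.9,0]
    - [0.25,0,0,-10.9,0]
    - [0.25,0,0,-10.9,0]
    - [0.8,0,0,-10.9,0]
    - [0.8,0,0,-10.9,0]
    - [0.8,0,0,-10.9,0]
    - [0.8,0,0,-10.9,0]
    - [0.8,0,0,-10.9,0]
    - [0.8,0,0,-10.9,0]
    - [0.8,0,0,-10.9,0]

```text
time_s: 18.92
ee_pos: [0.5635, 0.2491, 0.2304]
eef_rot: [3.141, -0.0, 1.712]
force: [0.7, 0.4, 3.8]
grip_width: 0.0395
grip_force: 30.0
```

Emit:
servo_tool:
  motion:
    - [0.8,0,0,0.5,0]
    - [0.8,0,0,1.5,0]
    - [0.8,0,0,4,0]
    - [0.8,0,0,7,0]
    - [0.8,0,0,10,0]
    - [0.8,0,0,11.3,0]
    - [0.8,0,0,11.7,0]
    - [0.8,0,0,11.7,0]
    - [0.8,0,0,11.7,0]
    - [0.8,0,0,11.7,0]
  squeeze: 35

```text
time_s: 20.18
ee_pos: [0.5634, 0.249, 0.3464]
eef_rot: [-3.14, 0.0, 1.712]
force: [-0.3, -0.2, -5.1]
grip_width: 0.0399
grip_force: 35.0
```

```bash
python3 - <<'E'
from w import *
o=ctrl.get_obs();print(o["ee_pos"],o["force"],o["grip_width"])
t=ctrl.camera("top")
# tray centre: grey-blue blob vs brown/dark surroundings
for n,uv in dict(tl=(195+500/3.5,180+126/3.5),tr=(195+666/3.5,180+110/3.5),br=(195+681/3.5,180+197/3.5),bl=(195+512/3.5,180+219/3.5)).items(): print(n,plane(t,*uv,.045).round(3))
E
```

```text
[0.56338531 0.24902998 0.34643171] [-0.28345522 -0.21170791 -5.14827818] 0.03986427095774553
tl [ 0.544 -0.134  0.045]
tr [ 0.557 -0.289  0.045]
br [ 0.476 -0.297  0.045]
bl [ 0.457 -0.141  0.045]
```

Emit:
servo_tool:
  motion:
    - [0.8,-0.2,-2,0,0]
    - [0.8,-0.7,-6,0,0]
    - [0.8,-1.2,-10,0,0]
    - [0.8,-1.7,-14,0,0]
    - [0.8,-2.2,-18,0,0]
    - [0.8,-2.6,-22,0,0]
    - [0.8,-3.1,-26,0,0]
    - [0.8,-3.6,-30,0,0]
    - [0.8,-4.1,-34,0,0]
    - [0.8,-4.5,-38,0,0]
    - [0.8,-5,-42,0,0]
    - [0.8,-5.3,-45,0,0]
    - [0.8,-5.5,-46.4,0,0]
    - [0.8,-5.5,-46.4,0,0]
    - [0.8,-5.5,-46.4,0,0]
    - [0.8,-5.5,-46.4,0,0]
    - [0.8,-5.5,-46.4,0,0]
    - [0.8,-5.5,-46.4,0,0]

```text
time_s: 22.48
ee_pos: [0.5085, -0.2147, 0.3472]
eef_rot: [3.142, -0.0, 1.713]
force: [0.2, 0.2, -3.4]
grip_width: 0.0398
grip_force: 35.0
```

```bash
python3 -c "
from w import *
w=wrist('pics/w5.png')
s=ctrl.camera('side')
cv2.imwrite('pics/ws5.png',np.hstack([cv2.resize(w['image'],(360,270)),cv2.resize(s['image'][120:300,80:320],(360,270))])[:,:,::-1])"
```

```text
{'time_s': 22.475, 'ee_pos': [0.5085, -0.2147, 0.3472], 'eef_rot': [3.1416, -0.0, 1.7129], 'force': [0.202, 0.2302, -3.4131], 'grip_width': 0.0398, 'qpos': [-0.4658, 0.3572, 1.5837, 0.0, 1.2006, -0.6079]}
```

View pics/ws5.png

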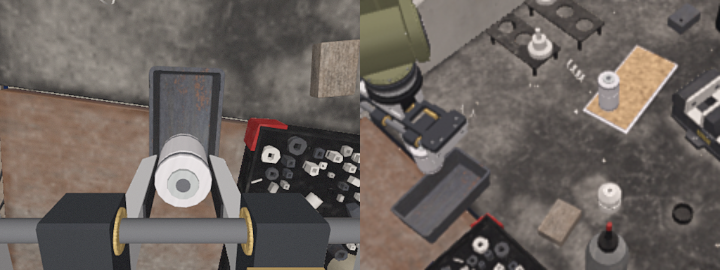

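The wrist view shows the cartridge upright and centred over the tray's axis, near (183,184). The tall one still stands on the board, and the underside is about 12.5 cm up. I'm handing it in.

```bash
python3 -c "
from station import ctrl
print(ctrl.hand_in())"
```

```text
the job is handed in; nothing more can be done
None
```

The shorter damper is the heavier one (about 4.6 N against 2 N); I handed in with it held upright above the middle of the tray, underside about 12.5 cm above the bench, and the taller one left standing on the board.

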